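# Clear and zero the dial scale on a flute-repair bench

## Task

The dial scale was left with two glass jars of small parts on its pan. First put both jars away, each set down gently (not dropped) and standing upright in an empty cell of its own in the divided crate, leaving the low pots already there in their cells. Then, with the pan empty, turn the round bezel of the dial until its red zero mark lines up with the black pointer to within half a small division, and let go.

Things in the scene. Friction and masses are not known exactly. Their poses are not given: they have to be found in the camera images.
- jar_red: Parts jar: clear glass, white paper band, red screw cap; 38 mm diameter, 90 mm tall, 110-200 g. Origin: centre of its underside; z up its axis. Starts upright on the scale's pan.
- jar_yellow: The same jar with a yellow cap. Starts upright on the pan beside the other (axes about 72 mm apart, along the scale's x).
- scale: Blue dial scale fixed to the bench: housing 170 (x) by 310 (y) mm, top face 55 mm up. Origin: centre of its underside. Towards its -y end is a square steel pan, 150 mm, on a spring (sinks 3 to 7 mm under the jars); towards its +y end the round dial with its bezel, lying flat, facing up.
- pan_top (a point): Centre of the pan's top face, 75 mm above the bench when empty.
- bezel_grip (a point): On the bezel's vertical axis, 68 mm above the bench. The bezel is a round aluminium cup, 68 mm outer diameter, standing 20 mm above the housing (rim at 76 mm); grip it across its outside, in any direction. The white dial face turns with it: 30 divisions of 12 degrees (0.21 rad). x of this frame points to the red mark.
- bezel (a joint): Angle of bezel and dial face, rad, growing clockwise seen from above; turns -3.1 to 3.1 with slight friction and stays where left. At 0 the red zero mark points along the scale's +x, under the pointer of the empty scale.
- pointer (a joint): Angle of the black pointer in the dial, rad, clockwise from the scale's +x; geared to the pan: 0 with the pan empty, about 0.7 to 1.4 with the jars on. The dial reads pointer minus bezel.
- zero_mark (a point): Broad red zero mark on the dial face, 22 mm from the bezel's axis; repeated as a red bar on the rim.
- pointer_tip (a point): Tip region of the black pointer, 22 mm from the same axis.
- crate: Plywood crate fixed to the bench, 127 (x) by 188 (y) by 45 mm high, walls and dividers 5 mm, floor 5 mm thick: 2 cells along x by 3 along y, 56 mm square inside. Origin: centre of its underside.
- cell0 (a point): Centre of the floor of a crate cell (near row, -y end; near = -x of the crate), 5 mm above the bench. Holds a low pot.
- cell1 (a point): Centre of the floor of a crate cell (near row, middle; near = -x of the crate), 5 mm above the bench. Empty.
- cell2 (a point): Centre of the floor of a crate cell (near row, +y end; near = -x of the crate), 5 mm above the bench. Holds a low pot.
- cell3 (a point): Centre of the floor of a crate cell (far row, -y end; near = -x of the crate), 5 mm above the bench. Empty.
- cell4 (a point): Centre of the floor of a crate cell (far row, middle; near = -x of the crate), 5 mm above the bench. Holds a low pot.
- cell5 (a point): Centre of the floor of a crate cell (far row, +y end; near = -x of the crate), 5 mm above the bench. Empty.
- pot0: Low green pot, 48 mm diameter, 38 mm tall, standing in cell0. Origin: centre of its underside.
- pot2: Low white pot, 48 mm diameter, 38 mm tall, standing in cell2. Origin: centre of its underside.
- pot4: Low blue pot, 48 mm diameter, 38 mm tall, standing in cell4. Origin: centre of its underside.

How it is judged:
By the outcome, as a careful person would: the job done as asked, in the order asked, and still so for the second after the job is handed in, with the robot touching nothing.
It also fails if it takes over 72 s, if anything falls off the work surface, if the arm or the gripper's body presses on something with over 40 N, if the wrist force passes 120 N, or if a joint passes its speed limit or range.

## Robot

A 6-joint arm with a two-finger parallel gripper is mounted at the origin on the work surface. World frame = base frame: x ahead of the robot, y to its left, z up, the work surface at z = 0. Lengths are in m, angles in degrees, forces in N, time in s.
With the tool pointing down it reaches from about 0.3 to 0.75 m from the base axis. Payload 8.5 kg.
Tool frame: the origin (TCP) lies midway between the tips of the shut fingers; the grasp point (between the pads) lies 19 mm behind it (env.grasp_offset is the distance from the TCP to the grasp point, in m); z points along the fingers, y is the line along which they close (so a half turn about z gives the same grasp; the last joint's range is limited). The gripper opens to 85 mm and grips with 20 to 120 N. Pads are 22 mm wide; open, the fingers measure 114 mm over their backs; the gripper's body (76 mm by 85 mm) begins 54 mm behind the grasp point. The pads swing forward as they close: fully open they stand 13 mm farther back than shut.
Start: joints at [-89.112, 21.807, 74.336, -0, 83.858, -12.336], TCP at [0.126, -0.535, 0.231] pointing down, gripper open.
Joint ranges: [-178.18, 178.18], [-50.72, 133.34], [12.68, 142.11], [-81.47, 261.47], [9.98, 163.14], [-165.26, 165.26]. Speed limits (degrees/s): [136.94, 136.94, 180, 180, 180, 180].

## Interface

Orientations are given as a 3x3 rotation matrix whose columns are the frame's x, y, z axes.
In Python, from rig import env gives the robot as it stands.
- The arm moves only by the tool servo_tool, never from a script. Its argument "deltas" is text: rows parted by semicolons, each of 7 numbers parted by spaces: the opening, from 0 (shut) to 1 (fully open), then the shift along the tool's x, y, z in mm, then the turn, a rotation vector about the tool's x, y, z in rad. A call has 1 to 8 rows; each row shifts and turns the commanded pose from where the row before left it, along the tool's axes as they then stand; what a row does not reach is not made up. A row lasts 1/12 s, in which the tool goes at most 41.7 mm and 7.16 degrees, less where a joint would pass 70% of its speed; a pose out of reach is approached as far as the arm can. A call is refused whole if a number of a shift passes 41.7 or a number of a turn 0.125, either way. A call with a gripper value outside its range is refused whole. The fingers move at their own pace and stop on an object; "newtons" is the grip in N (left out, the last holds). Time passes only in rows, so rows that do not move let the fingers close. It gives the time, the measured TCP pose, the force, the opening and the grip force at its end, in the units of the state.
- env.observe(): the state, without advancing time (a new reading comes with each control period).
- env.get_image(name): name is "side" or "top" or "wrist"; returns a dict with "img" (384x512x3 uint8, red, green, blue), "depth" (384x512 float32, m along the optical axis (not along the pixel's ray), 0 where there is no reading), "camera_matrix" (3x3 intrinsics, pixels), "world_to_cam" (4x4, takes a point from world to camera coordinates). Camera axes: x right, y down, z forward; pixel columns grow to the right and rows downward; lengths in m; the calibration is good to about 2 mm. A picture is of the moment at which its call begins.
- env.close_job(): hands the job in; it is judged then, once.
Trained networks look in a picture, given as the dict that the camera call returned (one of the last four; its "shot" number tells which), for a name from the list of things; names that differ only in an ending like _2 or _b are one class to them, and where a whole thing is asked for, a point or a joint stands for the part that bears it (a point fixed in the world has none). Each returns a list of dicts, best first, with "conf" (0 to 1); they miss things now and then, are a little off and sometimes report something else, mostly with a low value. They report only what shows in the picture. A call takes as long as a camera call.
- env.spot_in(name, picture): "bbox" ([centre column, centre row, width, height] in pixels, round what is visible of it).
- env.spot_point(name, picture): "uv" ([column, row] in pixels: a listed point, or the origin of a listed thing).
The state is a dict: "time_s": time; "q": joint angles; "qvel": joint speeds; "joint_efforts": joint torques, N m; "position": TCP position; "tool_rot": TCP orientation; "ft_force": force on the tool from outside, world axes, zero at the start; "wrist_torque": the same for the moment, N m; "grip_width": finger opening in m; "gripper_force": force on a finger pad.
Only numpy, scipy, OpenCV 4.12 (cv2) and the standard library are available. Lean on these libraries where they do the work, as an engineer would, in place of code of your own. Each camera call takes 0.05 s, during which the arm holds its last target. There are 200 camera calls.

## Working session

There is one attempt and no reset: what is moved stays moved. The work goes in short steps, Python scripts to look and compute and a tool call to move; the robot and the scene stay as the last step left them, time stands still between calls to the robot, and variables do not carry over. Pictures are saved under pics/ and viewed, at most 10 in all, crops included, and the job is handed in when it is done.

Besides the shell and the picture viewer there is one more tool, called after ">>>" as name(argument=value, ...) on one line, values as JSON. servo_tool: Moves the arm, as the interface text tells. Its arguments: {"type":"object","properties":{"deltas":{"type":"string"},"newtons":{"type":"number"}},"required":["deltas"]}

```bash
mkdir -p pics
cat > h.py <<'E'
from rig import env
import numpy as np, cv2
def world(p,uv,z):
    K=p["camera_matrix"];T=p["world_to_cam"];R=T[:3,:3];c=-R.T@T[:3,3]
    d=R.T@np.linalg.solve(K,np.array([uv[0],uv[1],1.])); return c+d*(z-c[2])/d[2]
def proj(p,X):
    K=p["camera_matrix"];T=p["world_to_cam"];v=K@(T[:3,:3]@np.array(X)+T[:3,3]);return v[:2]/v[2]
def wd(p,uv):
    K=p["camera_matrix"];T=p["world_to_cam"];u,v=int(round(uv[0])),int(round(uv[1]))
    d=np.median(p["depth"][v-1:v+2,u-1:u+2]);c=np.linalg.solve(K,np.array([uv[0],uv[1],1.]))*d
    return T[:3,:3].T@(c-T[:3,3])
def save(p,n): cv2.imwrite(f"pics/{n}.png",p["img"][:,:,::-1])
E
python3 - <<'E'
from h import *
np.set_printoptions(precision=4,suppress=True)
s=env.observe();print(s["position"],s["tool_rot"],s["time_s"],s["grip_width"],env.grasp_offset)
Z=dict(jar_red=.07,jar_yellow=.07,scale=0,pan_top=.07,bezel_grip=.068,zero_mark=.068,pointer_tip=.068,crate=0,cell0=.005,cell1=.005,cell2=.005,cell3=.005,cell4=.005,cell5=.005,pot0=.005,pot2=.005,pot4=.005)
im=[]
for c in ("top","side"):
    p=env.get_image(c);im.append(p["img"])
    for n,z in Z.items():
        r=env.spot_point(n,p)
        if r: print(c,n,np.array(r[0]["uv"]),round(r[0]["conf"],2),world(p,r[0]["uv"],z),len(r))
    for n in("jar_red","jar_yellow"):
        r=env.spot_in(n,p)
        if r: print(c,n,"bbox",np.array(r[0]["bbox"]),r[0]["conf"])
    save(p,c+"0")
E
```

```text
[ 0.1258 -0.5351  0.2307] [[ 0.9735  0.2288 -0.    ]
 [ 0.2288 -0.9735  0.0015]
 [ 0.0003 -0.0015 -1.    ]] 0.0 0.08564914875202455 0.0187
top jar_red [186.2 208.2] 0.77 [0.5675 0.1358 0.07  ] 1
top jar_yellow [196.8 235.4] 0.83 [0.5115 0.1155 0.07  ] 2
top scale [165.3 228.3] 0.58 [0.5407 0.1951 0.    ] 1
top pan_top [192.6 223. ] 0.81 [0.5367 0.1234 0.07  ] 2
top bezel_grip [111.6 231.7] 0.89 [0.5285 0.2847 0.068 ] 3
top zero_mark [119.6 229.5] 0.82 [0.5321 0.2689 0.068 ] 2
top pointer_tip [120.7 222.9] 0.55 [0.5453 0.2671 0.068 ] 2
top crate [352.3 204.4] 0.76 [ 0.571  -0.2162  0.    ] 1
top cell0 [320.9 196.2] 0.87 [ 0.5922 -0.148   0.005 ] 10
top cell1 [320.9 196.2] 0.87 [ 0.5922 -0.148   0.005 ] 10
top cell2 [320.9 196.2] 0.87 [ 0.5922 -0.148   0.005 ] 10
top cell3 [320.9 196.2] 0.87 [ 0.5922 -0.148   0.005 ] 10
top cell4 [320.9 196.2] 0.87 [ 0.5922 -0.148   0.005 ] 10
top cell5 [320.9 196.2] 0.87 [ 0.5922 -0.148   0.005 ] 10
top pot0 [323.5 221.5] 0.95 [ 0.5357 -0.1485  0.005 ] 4
top pot2 [323.5 221.5] 0.95 [ 0.5357 -0.1485  0.005 ] 4
top pot4 [323.5 221.5] 0.95 [ 0.5357 -0.14
[... 435 characters left out ...]
.5204 0.2762 0.068 ] 2
side crate [274.4 285.9] 0.87 [ 0.5602 -0.2127  0.    ] 1
side cell0 [262.6 288.4] 0.77 [ 0.535  -0.2142  0.005 ] 6
side cell1 [262.6 288.4] 0.77 [ 0.535  -0.2142  0.005 ] 6
side cell2 [262.6 288.4] 0.77 [ 0.535  -0.2142  0.005 ] 6
side cell3 [262.6 288.4] 0.77 [ 0.535  -0.2142  0.005 ] 6
side cell4 [262.6 288.4] 0.77 [ 0.535  -0.2142  0.005 ] 6
side cell5 [262.6 288.4] 0.77 [ 0.535  -0.2142  0.005 ] 6
side pot0 [273.5 317.4] 0.98 [ 0.5383 -0.2769  0.005 ] 3
side pot2 [273.5 317.4] 0.98 [ 0.5383 -0.2769  0.005 ] 3
side pot4 [273.5 317.4] 0.98 [ 0.5383 -0.2769  0.005 ] 3
side jar_red bbox [237.8 136.3  15.5  36.4] 0.77
side jar_yellow bbox [215.5 148.5  15.6  37.2] 0.73
```

```bash
python3 - <<'E'
import cv2
a=cv2.imread("pics/top0.png")[150:300,70:420]; cv2.imwrite("pics/a.png",cv2.resize(a,(800,343),interpolation=cv2.INTER_CUBIC))
E
python3 - <<'E'
from h import *
np.set_printoptions(precision=4,suppress=True)
for c in("top","side"):
    p=env.get_image(c)
    for n in("cell0","pot0"):
        for r in env.spot_point(n,p): print(c,n,np.array(r["uv"]),round(r["conf"],2),world(p,r["uv"],.005))
    h=cv2.cvtColor(p["img"],cv2.COLOR_RGB2HSV)
    # jar caps via depth: top view points between z .15 and .17
    v,u=np.nonzero(p["depth"]>0); d=p["depth"][v,u]
    C=np.linalg.solve(p["camera_matrix"],np.stack([u,v,np.ones_like(u)]).astype(float))*d
    T=p["world_to_cam"]; X=(T[:3,:3].T@(C-T[:3,3:4])).T
    m=(X[:,2]>.152)&(X[:,2]<.172)&(X[:,0]>.4)&(X[:,0]<.7)&(abs(X[:,1]-.12)<.1)
    Xm=X[m]; hs=h[v[m],u[m]]
    for nm,k in(("red",(hs[:,1]>120)&((hs[:,0]<10)|(hs[:,0]>170))),("yel",(hs[:,1]>120)&(hs[:,0]>18)&(hs[:,0]<40))):
        if k.sum(): print(c,nm,k.sum(),np.median(Xm[k],0),(Xm[k].min(0)+Xm[k].max(0))/2,np.ptp(Xm[k],axis=0))
    m=(X[:,2]>.040)&(X[:,2]<.05)&(abs(X[:,1]+.21)<.13)&(abs(X[:,0]-.56)<.12)
    q=X[m][:,:2].astype(np.float32); print(c,"crate rim",m.sum(),cv2.minAreaRect(q))
    m=(X[:,2]>.05)&(X[:,2]<.06)&(abs(X[:,1]-.19)<.2)&(abs(X[:,0]-.54)<.16)
    q=X[m][:,:2].astype(np.float32); print(c,"scale top",m.sum(),cv2.minAreaRect(q))
    m=(X[:,2]>.071)&(X[:,2]<.08)&(abs(X[:,1]-.285)<.06)&(abs(X[:,0]-.53)<.06)
    q=X[m][:,:2].astype(np.float32); print(c,"bezel rim",m.sum(),cv2.minEnclosingCircle(q),cv2.minAreaRect(q))
E
```

```text
top cell0 [350.3 190. ] 0.93 [ 0.6026 -0.214   0.005 ]
top cell0 [378.4 188.3] 0.91 [ 0.603  -0.2764  0.005 ]
top cell0 [379.5 213. ] 0.86 [ 0.5476 -0.2718  0.005 ]
top cell0 [319.  193.7] 0.86 [ 0.5981 -0.1443  0.005 ]
top cell0 [355.6 216.3] 0.67 [ 0.5432 -0.2191  0.005 ]
top cell0 [329.4 224.3] 0.61 [ 0.5289 -0.1606  0.005 ]
top pot0 [326.1 221.5] 0.88 [ 0.5354 -0.1541  0.005 ]
top pot0 [351.2 189.8] 0.85 [ 0.6029 -0.2161  0.005 ]
top pot0 [381.1 214.6] 0.57 [ 0.5439 -0.2749  0.005 ]
top red 288 [0.5692 0.132  0.1608] [0.5691 0.1326 0.1585] [0.0331 0.0325 0.0125]
top yel 300 [0.5071 0.1052 0.1609] [0.5075 0.1061 0.1581] [0.0336 0.0327 0.0117]
top crate rim 1751 ((0.5682891011238098, -0.21439135074615479), (0.12786486744880676, 0.18931975960731506), 3.5148472785949707)
top scale top 5866 ((0.5331969857215881, 0.19488292932510376), (0.1697717159986496, 0.30908578634262085), 5.840342998504639)
top bezel rim 269 ((0.5240326523780823, 0.2843851149082184), 0.034294065088033676) ((0.5242350101470947, 0.2844393253326416), (0.06784438341856003, 0.06551125645637512), 86.67262268066406)
side
[... 402 characters left out ...]
4 277.9] 0.84 [ 0.6058 -0.2094  0.005 ]
side pot0 [273.9 317.6] 0.66 [ 0.5389 -0.2775  0.005 ]
side red 143 [0.5695 0.1257 0.1607] [0.5696 0.1325 0.1577] [0.0328 0.0356 0.011 ]
side yel 155 [0.507  0.1012 0.1607] [0.5073 0.1053 0.1579] [0.0324 0.036  0.0114]
side crate rim 2030 ((0.5678657293319702, -0.214513897895813), (0.12749622762203217, 0.1899653673171997), 3.2942709922790527)
side scale top 1684 ((0.5334872007369995, 0.19325046241283417), (0.1698485165834427, 0.3125632703304291), 5.755343914031982)
side bezel rim 131 ((0.5235093832015991, 0.28430891036987305), 0.035722680389881134) ((0.5244698524475098, 0.2844065725803375), (0.07057221978902817, 0.06402532011270523), 80.98178100585938)
```

View pics/a.png

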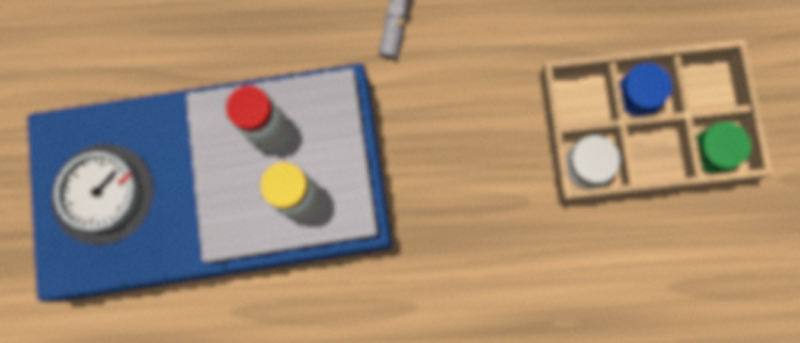

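The picture shows the red cap at about (250,107) and the yellow at (283,185) in the crop. Pots are at near +y (white), far middle (blue) and near -y (green). So cells 1, 3 and 5 are empty, and both cameras agree on the poses. I'll move above the yellow jar at (0.507, 0.106).

>>> servo_tool(deltas="1 13 -13.4 0 0 0 0;1 25.9 -26.8 0 0 0 0;1 25.9 -26.8 0 0 0 0;1 25.9 -26.8 0 0 0 0;1 25.9 -26.8 0 0 0 0;1 25.9 -26.8 0 0 0 0;1 25.9 -26.8 0 0 0 0;1 25.9 -26.8 0 0 0 0", newtons=40)

```text
time_s: 2.97
position: [0.2695, -0.2936, 0.2315]
tool_rot: [[0.974, 0.228, 0.0], [0.228, -0.974, -0.0], [0.0, 0.0, -1.0]]
ft_force: [0.8, 0.1, 0.5]
grip_width: 0.0857
gripper_force: 0.0
```

>>> servo_tool(deltas="1 25.9 -26.8 0 0 0 0;1 25.9 -26.8 0 0 0 0;1 25.9 -26.8 0 0 0 0;1 25.9 -26.8 0 0 0 0;1 25.9 -26.8 0 0 0 0;1 25.9 -26.8 0 0 0 0;1 25.9 -26.8 0 0 0 0;1 25.9 -26.8 0 0 0 0")

```text
time_s: 3.63
position: [0.4223, -0.0373, 0.2316]
tool_rot: [[0.973, 0.229, 0.001], [0.229, -0.973, -0.0], [0.001, 0.0, -1.0]]
ft_force: [0.2, -1.4, 0.3]
grip_width: 0.0857
gripper_force: 0.0
```

>>> servo_tool(deltas="1 25.9 -26.8 0 0 0 0;1 25.9 -26.8 0 0 0 0;1 25.9 -26.8 0 0 0 0;1 25.9 -26.8 0 0 0 0;1 13 -13.4 0 0 0 0;1 0 0 0 0 0 0;1 0 0 0 0 0 0")

```text
time_s: 4.22
position: [0.5076, 0.1056, 0.231]
tool_rot: [[0.973, 0.231, -0.001], [0.231, -0.973, -0.0], [-0.001, 0.0, -1.0]]
ft_force: [-0.4, 0.3, 0.4]
grip_width: 0.0853
gripper_force: 0.0
```

>>> servo_tool(deltas="1 0 0 20 0 0 0;1 0 0 30 0 0 0;1 0 0 30 0 0 0;1 0 0 25 0 0 0;1 0 0 10 0 0 0;1 0 0 0 0 0 0;0.6 0 0 0 0 0 0;0.3 0 0 0 0 0 0")

```text
time_s: 4.88
position: [0.5081, 0.1043, 0.1175]
tool_rot: [[0.974, 0.228, 0.002], [0.228, -0.974, -0.0], [0.002, 0.001, -1.0]]
ft_force: [0.0, 0.7, 0.7]
grip_width: 0.064
gripper_force: 0.0
```

>>> servo_tool(deltas="0 0 0 0 0 0 0;0 0 0 0 0 0 0;0 0 0 0 0 0 0;0 0 0 0 0 0 0;0 0 0 0 0 0 0;0 0 0 0 0 0 0")

```text
time_s: 5.38
position: [0.5078, 0.1048, 0.1166]
tool_rot: [[0.973, 0.229, 0.001], [0.229, -0.973, -0.0], [0.001, 0.0, -1.0]]
ft_force: [0.7, -0.2, 0.9]
grip_width: 0.0362
gripper_force: 40.4
```

>>> servo_tool(deltas="0 0 0 -8 0 0 0;0 0 0 -20 0 0 0;0 0 0 -30 0 0 0;0 0 0 -30 0 0 0;0 0 0 -12 0 0 0;0 0 10 0 0 0 0;0 0 20 0 0 0 0;0 0 30 0 0 0 0")

```text
time_s: 6.05
position: [0.5205, 0.0468, 0.2155]
tool_rot: [[0.973, 0.231, -0.002], [0.231, -0.973, 0.001], [-0.002, -0.001, -1.0]]
ft_force: [0.9, -0.6, -1.5]
grip_width: 0.0359
gripper_force: 40.3
```

>>> servo_tool(deltas="0 1 35 0 0 0 0;0 1 35 0 0 0 0;0 1 35 0 0 0 0;0 1 35 0 0 0 0;0 1 35 0 0 0 0;0 0 35 0 0 0 0;0 0 35 0 0 0 0;0 0 35 0 0 0 0")

```text
time_s: 6.72
position: [0.5896, -0.2272, 0.2147]
tool_rot: [[0.974, 0.228, -0.003], [0.228, -0.974, 0.002], [-0.002, -0.002, -1.0]]
ft_force: [0.8, 0.5, -1.2]
grip_width: 0.0361
gripper_force: 40.3
```

>>> servo_tool(deltas="0 0 25 0 0 0 0;0 0 18 0 0 0 0;0 0 7 0 0 0 0;0 0 0 0 0 0 0;0 0 0 0 0 0 0;0 0 0 0 0 0 0")

```text
time_s: 7.22
position: [0.6014, -0.2724, 0.2162]
tool_rot: [[0.973, 0.23, -0.001], [0.23, -0.973, 0.001], [-0.0, -0.001, -1.0]]
ft_force: [-0.2, 0.0, -1.4]
grip_width: 0.0363
gripper_force: 40.4
```

Run:
```python
from h import *
np.set_printoptions(precision=4,suppress=True)
s=env.observe();print(s["position"],s["ft_force"],s["grip_width"])
P=[env.get_image(c) for c in("side","top","wrist")]
for p,c in zip(P,("side","top","wrist")):
    for n in("jar_yellow","cell0","crate"):
        for r in env.spot_point(n,p)[:6]: print(c,n,np.array(r["uv"]),round(r["conf"],2),world(p,r["uv"],.18 if n[0]=="j" else .005))
a=np.hstack([cv2.resize(P[0]["img"][130:340,190:390],(400,420)),cv2.resize(P[2]["img"],(400,300)).repeat(1,0) if 0 else cv2.copyMakeBorder(cv2.resize(P[2]["img"],(400,300)),0,120,0,0,cv2.BORDER_CONSTANT)])
cv2.imwrite("pics/b.png",a[:,:,::-1])
```

```text
[ 0.6014 -0.2724  0.2162] [-0.1679  0.0448 -1.3625] 0.03634963633025572
side jar_yellow [315.1 258.5] 0.98 [ 0.6012 -0.2756  0.18  ]
side jar_yellow [278.9 285.8] 0.68 [ 0.5329 -0.3051  0.18  ]
side cell0 [293.6 280.1] 0.95 [ 0.6007 -0.2132  0.005 ]
side cell0 [281.6 257.7] 0.88 [ 0.5937 -0.1562  0.005 ]
side cell0 [307.5 308.7] 0.78 [ 0.606  -0.2777  0.005 ]
side cell0 [273.9 316.4] 0.74 [ 0.5396 -0.2753  0.005 ]
side crate [277.6 284. ] 0.97 [ 0.5667 -0.2129  0.005 ]
top jar_yellow [402.8 168.2] 0.69 [ 0.5939 -0.264   0.18  ]
top cell0 [322.6 194.9] 0.96 [ 0.5949 -0.152   0.005 ]
top cell0 [354.8 214.8] 0.91 [ 0.5466 -0.2177  0.005 ]
top cell0 [348.4 190.5] 0.86 [ 0.6017 -0.2097  0.005 ]
top cell0 [378.6 213.2] 0.8 [ 0.5473 -0.2698  0.005 ]
top cell0 [327.9 222.3] 0.7 [ 0.5334 -0.1578  0.005 ]
top cell0 [377.  189.4] 0.63 [ 0.6007 -0.273   0.005 ]
top crate [351.6 205.5] 0.6 [ 0.5676 -0.2131  0.005 ]
top crate [350.2 190.8] 0.5 [ 0.6008 -0.2136  0.005 ]
wrist jar_yellow [250.1 219.9] 0.58 [ 0.6052 -0.2691  0.18  ]
wrist cell0 [189.4 201.7] 0.95 [ 0.538  -0.2144  0.005 ]
wrist cell0 [256.8 158.7] 0.94 [ 0.6026 -0.2758  0.005 ]
wrist cell0 [141.  137.4] 0.7 [ 0.5968 -0.1528  0.005 ]
wrist crate [195.5 174.5] 0.9 [ 0.5704 -0.2154  0.005 ]
```

View pics/b.png

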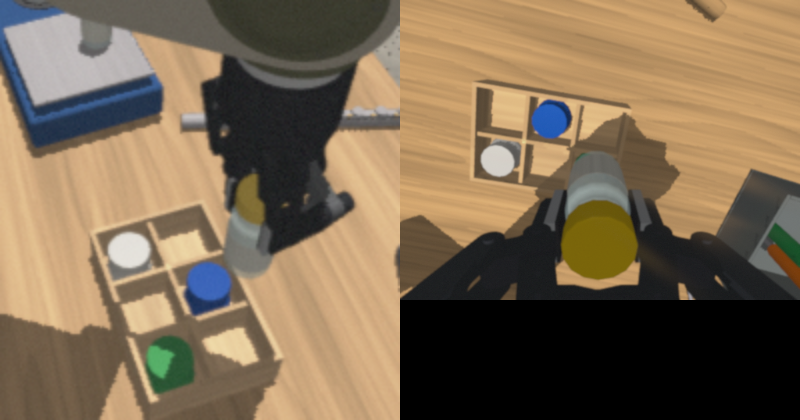

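The jar hangs upright over cell 3 and all views agree, so I'll lower it.

>>> servo_tool(deltas="0 0.5 1 20 0 0 0;0 0 0 35 0 0 0;0 0 0 35 0 0 0;0 0 0 30 0 0 0;0 0 0 20 0 0 0;0 0 0 12 0 0 0;0 0 0 6 0 0 0;0 0 0 0 0 0 0")

```text
time_s: 8.48
position: [0.6023, -0.2744, 0.0578]
tool_rot: [[0.973, 0.229, -0.001], [0.229, -0.973, 0.001], [-0.001, -0.001, -1.0]]
ft_force: [0.3, -0.2, -1.3]
grip_width: 0.0364
gripper_force: 40.3
```

>>> servo_tool(deltas="0 0 0 2 0 0 0;0 0 0 1.5 0 0 0;0 0 0 1 0 0 0;0 0 0 0 0 0 0;0 0 0 0 0 0 0")

```text
time_s: 8.9
position: [0.6025, -0.2746, 0.0544]
tool_rot: [[0.973, 0.229, 0.001], [0.229, -0.973, -0.001], [0.001, 0.001, -1.0]]
ft_force: [0.0, 1.0, -1.6]
grip_width: 0.0363
gripper_force: 40.3
```

>>> servo_tool(deltas="0 0 0 1 0 0 0;0 0 0 1 0 0 0;0 0 0 0.5 0 0 0;0 0 0 0 0 0 0;0 0 0 0 0 0 0")

```text
time_s: 9.32
position: [0.6024, -0.2745, 0.0515]
tool_rot: [[0.973, 0.229, 0.0], [0.229, -0.973, -0.0], [0.0, 0.0, -1.0]]
ft_force: [-0.2, 1.8, 0.1]
grip_width: 0.0363
gripper_force: 40.5
```

>>> servo_tool(deltas="0 0 0 0.7 0 0 0;0 0 0 0.3 0 0 0;0 0 0 0 0 0 0;0 0 0 0 0 0 0")

```text
time_s: 9.65
position: [0.6026, -0.2745, 0.0514]
tool_rot: [[0.973, 0.229, 0.001], [0.229, -0.973, -0.0], [0.001, 0.001, -1.0]]
ft_force: [-1.3, 1.5, 6.7]
grip_width: 0.0357
gripper_force: 41.1
```

>>> servo_tool(deltas="0.6 0 0 0 0 0 0;1 0 0 0 0 0 0;1 0 0 0 0 0 0;1 0 0 0 0 0 0;1 0 0 0 0 0 0;1 0 0 -10 0 0 0;1 0 0 -30 0 0 0;1 0 0 -35 0 0 0")

```text
time_s: 10.32
position: [0.6015, -0.274, 0.1249]
tool_rot: [[0.974, 0.229, -0.004], [0.229, -0.974, 0.002], [-0.003, -0.003, -1.0]]
ft_force: [-0.1, -0.6, -0.1]
grip_width: 0.0854
gripper_force: 0.0
```

>>> servo_tool(deltas="1 0 0 -35 0 0 0;1 0 0 -35 0 0 0;1 0 0 -25 0 0 0;1 3 -20 -10 0 0 0;1 5 -33 0 0 0 0;1 5 -33 0 0 0 0;1 5 -33 0 0 0 0;1 5 -33 0 0 0 0")

```text
time_s: 10.98
position: [0.5891, -0.1189, 0.2303]
tool_rot: [[0.973, 0.229, -0.001], [0.229, -0.973, 0.0], [-0.0, -0.001, -1.0]]
ft_force: [0.5, -0.2, -0.1]
grip_width: 0.0851
gripper_force: 0.0
```

>>> servo_tool(deltas="1 5 -33 0 0 0 0;1 5 -33 0 0 0 0;1 5 -33 0 0 0 0;1 5 -33 0 0 0 0;1 5 -33 0 0 0 0;1 5 -33 0 0 0 0;1 5 -33 0 0 0 0")

```text
time_s: 11.57
position: [0.57, 0.1139, 0.2304]
tool_rot: [[0.973, 0.229, -0.001], [0.229, -0.973, 0.0], [-0.001, -0.0, -1.0]]
ft_force: [0.4, 0.2, -1.0]
grip_width: 0.0855
gripper_force: 0.0
```

>>> servo_tool(deltas="1 3 -14 0 0 0 0;1 0 -7 0 0 0 0;1 0 0 0 0 0 0;1 0 0 0 0 0 0")

```text
time_s: 11.9
position: [0.569, 0.1324, 0.2303]
tool_rot: [[0.973, 0.229, -0.0], [0.229, -0.973, -0.0], [-0.0, 0.0, -1.0]]
ft_force: [0.4, -0.3, 0.2]
grip_width: 0.0851
gripper_force: 0.0
```

```bash
cat >> h.py <<'E'
def cloud(p):
    v,u=np.nonzero(p["depth"]>0); d=p["depth"][v,u]
    C=np.linalg.solve(p["camera_matrix"],np.stack([u,v,np.ones_like(u)]).astype(float))*d
    T=p["world_to_cam"]; return (T[:3,:3].T@(C-T[:3,3:4])).T, cv2.cvtColor(p["img"],cv2.COLOR_RGB2HSV)[v,u],u,v
E
python3 - <<'E'
from h import *
np.set_printoptions(precision=4,suppress=True)
s=env.observe();print(s["position"],s["q"],s["ft_force"])
for c in("side","top","wrist"):
    p=env.get_image(c);save(p,c+"2")
    X,hs,u,v=cloud(p)
    for nm,k,cx in(("red",(hs[:,1]>120)&((hs[:,0]<10)|(hs[:,0]>170)),.13),("yel",(hs[:,1]>120)&(hs[:,0]>18)&(hs[:,0]<40),-.273)):
        k=k&(X[:,2]>.08)&(X[:,2]<.18)&(abs(X[:,1]-cx)<.07)&(abs(X[:,0]-.58)<.08)
        if k.sum(): print(c,nm,k.sum(),np.median(X[k],0),(X[k].min(0)+X[k].max(0))/2,np.ptp(X[k],axis=0))
E
```

```text
[0.569  0.1324 0.2303] [ 1.508  25.3386 68.7506 -0.0171 85.9311 78.2793] [ 0.3606 -0.3389  0.1794]
side red 152 [0.5694 0.1236 0.1627] [0.57   0.1313 0.1573] [0.0323 0.0328 0.016 ]
side yel 331 [ 0.6001 -0.2754  0.094 ] [ 0.601  -0.2731  0.0891] [0.0338 0.0343 0.0155]
top red 150 [0.568  0.1259 0.1626] [0.5694 0.1251 0.1601] [0.0314 0.0179 0.0107]
top yel 248 [ 0.6007 -0.2703  0.0939] [ 0.6015 -0.2708  0.0909] [0.0333 0.0343 0.0124]
wrist red 2105 [0.5722 0.1339 0.1626] [0.5705 0.1335 0.1572] [0.0341 0.0337 0.0149]
```

Yellow stands in cell 3 with its cap top at 0.094, as it should. Red is where expected, 2 mm higher.

>>> servo_tool(deltas="1 0.5 0 20 0 0 0;1 0 0 30 0 0 0;1 0 0 30 0 0 0;1 0 0 22 0 0 0;1 0 0 9 0 0 0;1 0 0 0 0 0 0;0.6 0 0 0 0 0 0;0.3 0 0 0 0 0 0")

```text
time_s: 12.72
position: [0.5707, 0.1326, 0.121]
tool_rot: [[0.974, 0.228, 0.003], [0.228, -0.974, 0.0], [0.003, 0.001, -1.0]]
ft_force: [0.3, -0.4, 0.3]
grip_width: 0.0638
gripper_force: 0.0
```

>>> servo_tool(deltas="0 0 0 0 0 0 0;0 0 0 0 0 0 0;0 0 0 0 0 0 0;0 0 0 0 0 0 0;0 0 0 0 0 0 0;0 0 0 0 0 0 0")

```text
time_s: 13.22
position: [0.57, 0.1328, 0.1196]
tool_rot: [[0.973, 0.229, 0.001], [0.229, -0.973, -0.0], [0.001, 0.0, -1.0]]
ft_force: [0.6, -0.8, 1.8]
grip_width: 0.036
gripper_force: 39.9
```

>>> servo_tool(deltas="0 0 0 -8 0 0 0;0 0 0 -20 0 0 0;0 0 0 -30 0 0 0;0 0 0 -30 0 0 0;0 0 0 -12 0 0 0;0 0 10 0 0 0 0;0 -4 20 0 0 0 0;0 -5 30 0 0 0 0")

```text
time_s: 13.88
position: [0.574, 0.0729, 0.2182]
tool_rot: [[0.973, 0.232, -0.002], [0.232, -0.973, 0.001], [-0.002, -0.001, -1.0]]
ft_force: [0.8, -0.6, -2.0]
grip_width: 0.0357
gripper_force: 40.3
```

>>> servo_tool(deltas="0 -5 35 0 0 0 0;0 -5 35 0 0 0 0;0 -5 35 0 0 0 0;0 -5 35 0 0 0 0;0 -5 35 0 0 0 0;0 -5 25 0 0 0 0;0 -2 15 0 0 0 0;0 0 7.5 0 0 0 0")

```text
time_s: 14.55
position: [0.594, -0.1537, 0.218]
tool_rot: [[0.974, 0.226, -0.002], [0.226, -0.974, 0.001], [-0.002, -0.001, -1.0]]
ft_force: [0.6, 0.9, -0.9]
grip_width: 0.0358
gripper_force: 40.3
```

>>> servo_tool(deltas="0 0 0 10 0 0 0;0 0 0 30 0 0 0;0 0 0 30 0 0 0;0 0 0 0 0 0 0;0 0 0 0 0 0 0")

```text
time_s: 14.97
position: [0.594, -0.1498, 0.1482]
tool_rot: [[0.973, 0.23, -0.003], [0.23, -0.973, 0.002], [-0.003, -0.003, -1.0]]
ft_force: [0.3, 0.8, 0.4]
grip_width: 0.0354
gripper_force: 40.7
```

Run:
```python
from h import *
np.set_printoptions(precision=4,suppress=True)
s=env.observe();print(s["position"],s["ft_force"],s["grip_width"])
P=[env.get_image(c) for c in("side","top","wrist")]
for p,c in zip(P,("side","top","wrist")):
    for n in("jar_red","cell0"):
        for r in env.spot_point(n,p)[:5]: print(c,n,np.array(r["uv"]),round(r["conf"],2),world(p,r["uv"],s["position"][2]-.046 if n[0]=="j" else .005))
a=cv2.resize(P[0]["img"][150:340,190:390],(600,570))
cv2.imwrite("pics/c.png",a[:,:,::-1])
```

```text
[ 0.594  -0.1498  0.1482] [0.3091 0.8118 0.3799] 0.035395931489477214
side cell0 [264.8 286.4] 0.94 [ 0.5404 -0.2111  0.005 ]
side cell0 [282.5 259.5] 0.88 [ 0.5941 -0.1609  0.005 ]
side cell0 [257.2 265.7] 0.78 [ 0.5384 -0.1612  0.005 ]
side cell0 [276.7 316.2] 0.71 [ 0.5448 -0.2763  0.005 ]
side cell0 [306.5 309.4] 0.71 [ 0.6037 -0.2785  0.005 ]
wrist jar_red [252.7 216.6] 0.6 [ 0.5964 -0.1498  0.1022]
wrist jar_red [370.1 259.3] 0.36 [ 0.585  -0.229   0.1022]
wrist cell0 [304.4 245.9] 0.82 [ 0.5395 -0.2136  0.005 ]
wrist cell0 [259.5 174.9] 0.58 [ 0.5973 -0.1559  0.005 ]
```

View pics/c.png

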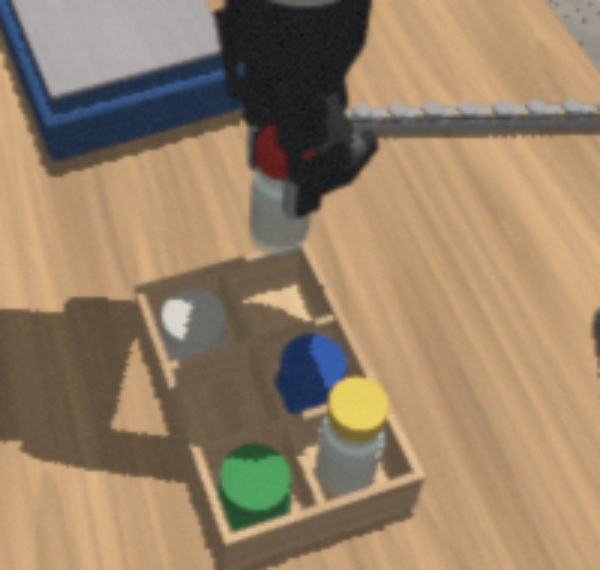

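Yellow is upright in its cell at about (355,440), and red hangs upright over cell 5 at (280,210). I'll lower red, with a 2 mm shift in y.

>>> servo_tool(deltas="0 0.3 2 15 0 0 0;0 0 0 25 0 0 0;0 0 0 25 0 0 0;0 0 0 15 0 0 0;0 0 0 8 0 0 0;0 0 0 3 0 0 0;0 0 0 0 0 0 0;0 0 0 0 0 0 0")

```text
time_s: 16.08
position: [0.5958, -0.1536, 0.0594]
tool_rot: [[0.973, 0.229, 0.002], [0.229, -0.973, -0.001], [0.001, 0.001, -1.0]]
ft_force: [0.0, 0.4, -0.8]
grip_width: 0.0356
gripper_force: 40.7
```

>>> servo_tool(deltas="0 0 0 1 0 0 0;0 0 0 1 0 0 0;0 0 0 0 0 0 0;0 0 0 0 0 0 0")

```text
time_s: 16.42
position: [0.5954, -0.1534, 0.0566]
tool_rot: [[0.973, 0.229, 0.0], [0.229, -0.973, -0.0], [0.0, 0.0, -1.0]]
ft_force: [0.1, -0.2, -0.4]
grip_width: 0.0362
gripper_force: 40.7
```

>>> servo_tool(deltas="0 0 0 1.5 0 0 0;0 0 0 1 0 0 0;0 0 0 1 0 0 0;0 0 0 0.5 0 0 0;0 0 0 0 0 0 0;0 0 0 0 0 0 0")

```text
time_s: 16.92
position: [0.5953, -0.1534, 0.0525]
tool_rot: [[0.973, 0.229, 0.0], [0.229, -0.973, -0.0], [0.0, 0.0, -1.0]]
ft_force: [-0.2, 0.1, 1.8]
grip_width: 0.0358
gripper_force: 40.9
```

>>> servo_tool(deltas="0 0 0 0.7 0 0 0;0 0 0 0.3 0 0 0;0 0 0 0 0 0 0;0 0 0 0 0 0 0")

```text
time_s: 17.25
position: [0.5955, -0.1534, 0.0525]
tool_rot: [[0.973, 0.229, 0.001], [0.229, -0.973, -0.0], [0.001, 0.001, -1.0]]
ft_force: [-2.3, 0.8, 7.5]
grip_width: 0.0356
gripper_force: 41.6
```

>>> servo_tool(deltas="0.6 0 0 0 0 0 0;1 0 0 0 0 0 0;1 0 0 0 0 0 0;1 0 0 0 0 0 0;1 0 0 0 0 0 0;1 0 0 -10 0 0 0;1 0 0 -30 0 0 0;1 0 0 -35 0 0 0")

```text
time_s: 17.92
position: [0.5944, -0.153, 0.1261]
tool_rot: [[0.974, 0.229, -0.004], [0.229, -0.974, 0.002], [-0.003, -0.003, -1.0]]
ft_force: [1.2, 0.3, 0.0]
grip_width: 0.0853
gripper_force: 0.0
```

>>> servo_tool(deltas="1 0 0 -35 0 0 0;1 0 0 -35 0 0 0;1 0 0 -25 0 0 0;1 2 -20 -8 0 0 0;1 3 -33 0 0 0 0;1 3 -33 0 0 0 0;1 3 -33 0 0 0 0;1 3 -33 0 0 0 0")

```text
time_s: 18.58
position: [0.5736, -0.0008, 0.2302]
tool_rot: [[0.974, 0.228, 0.001], [0.228, -0.974, -0.0], [0.001, 0.0, -1.0]]
ft_force: [0.1, 0.4, 0.3]
grip_width: 0.0852
gripper_force: 0.0
```

>>> servo_tool(deltas="1 3 -33 0 0 0 0;1 3 -33 0 0 0 0;1 3 -33 0 0 0 0;1 3 -33 0 0 0 0;1 3 -33 0 0 0 0;1 2 -33 0 0 0 0;1 2 -33 0 0 0 0;1 0 -33 0 0 0 0")

```text
time_s: 19.25
position: [0.5318, 0.2607, 0.2302]
tool_rot: [[0.973, 0.229, 0.001], [0.229, -0.973, 0.0], [0.001, -0.0, -1.0]]
ft_force: [0.3, -0.2, -0.4]
grip_width: 0.0855
gripper_force: 0.0
```

>>> servo_tool(deltas="1 1 -18 0 0 0 0;1 0 -8 0 0 0 0;1 0 0 0 0 0 0;1 0 0 0 0 0 0;1 0 0 0 0 0 0")

```text
time_s: 19.67
position: [0.5277, 0.2834, 0.2295]
tool_rot: [[0.974, 0.227, 0.0], [0.227, -0.974, -0.0], [0.0, 0.0, -1.0]]
ft_force: [-1.0, -0.3, -0.5]
grip_width: 0.0854
gripper_force: 0.0
```

```bash
cat > b.py <<'E'
from h import *
import sys
np.set_printoptions(precision=4,suppress=True)
s=env.observe();print(s["position"],s["q"],s["time_s"])
for c in("wrist","side","top"):
    p=env.get_image(c);save(p,c+sys.argv[1])
    B=env.spot_point("bezel_grip",p)
    X={}
    for n,z in(("bezel_grip",.068),("zero_mark",.068),("pointer_tip",.068)):
        r=env.spot_point(n,p)
        if r: X[n]=world(p,r[0]["uv"],z);print(c,n,np.array(r[0]["uv"]),round(r[0]["conf"],2),X[n],len(r))
    for n in X:
        d=X[n][:2]-np.array([.5242,.2844]); print("  ",n,"world ang",np.degrees(np.arctan2(d[1],d[0])),"r",np.hypot(*d))
    C,hs,u,v=cloud(p)
    for nm,k,cx in(("jred",(hs[:,1]>120)&((hs[:,0]<10)|(hs[:,0]>170)),-.153),("jyel",(hs[:,1]>120)&(hs[:,0]>18)&(hs[:,0]<40),-.273)):
        k=k&(C[:,2]>.08)&(C[:,2]<.18)&(abs(C[:,1]-cx)<.07)&(abs(C[:,0]-.58)<.08)
        if k.sum(): print(c,nm,k.sum(),(C[k].min(0)+C[k].max(0))/2,C[k].max(0)[2])
    # red pixels on the dial
    k=(hs[:,1]>110)&((hs[:,0]<10)|(hs[:,0]>170))&(np.hypot(C[:,0]-.5242,C[:,1]-.2844)<.04)&(C[:,2]<.085)&(C[:,2]>.05)
    if k.sum():
        m=C[k].mean(0)[:2]-np.array([.5242,.2844]);print(c,"redpix",k.sum(),m,np.degrees(np.arctan2(m[1],m[0])),C[k].mean(0)[2])
E
python3 b.py 3
python3 - <<'E'
import cv2
cv2.imwrite("pics/d.png",cv2.resize(cv2.imread("pics/wrist3.png"),(768,576)))
E
```

```text
[0.5277 0.2834 0.2295] [16.9364 26.8703 66.2914 -0.0202 86.8366 93.7922] 19.6667
wrist bezel_grip [251.  173.2] 0.88 [0.525  0.2852 0.068 ] 1
wrist zero_mark [277.3 174.4] 0.69 [0.5294 0.2612 0.068 ] 1
wrist pointer_tip [254.1 149.7] 0.48 [0.5471 0.2875 0.068 ] 1
   bezel_grip world ang 45.06870072233994 r 0.0011565110609584699
   zero_mark world ang -77.26846922834567 r 0.02378433509459831
   pointer_tip world ang 7.615564948686446 r 0.02312321196976162
wrist redpix 64 [ 0.0102 -0.0261] -68.67549356066392 0.07017874065064912
side bezel_grip [208.2 122.4] 0.73 [0.5185 0.2767 0.068 ] 1
side zero_mark [254.  263.8] 0.74 [ 0.5238 -0.1926  0.068 ] 2
   bezel_grip world ang -126.65798371850424 r 0.009550809597463808
   zero_mark world ang -90.04547385578617 r 0.477010779436208
side jred 257 [ 0.5943 -0.1539  0.0887] 0.09695493052090537
side jyel 332 [ 0.6012 -0.2734  0.0888] 0.09677411801959392
top bezel_grip [111.7 230.6] 0.9 [0.5307 0.2845 0.068 ] 3
top zero_mark [121.9 227.6] 0.94 [0.5356 0.2644 0.068 ] 1
top pointer_tip [111.3 221.1] 0.57 [0.55  0.286 0.068] 2
   bezel_grip world ang 1.1882319075371983 r 0.006530285409748294
   zero_mark world ang -60.18717566438876 r 0.023003569226484038
   pointer_tip world ang 3.4730058007293225 r 0.025808721230461365
top jred 239 [ 0.5949 -0.1521  0.0917] 0.0970448209065576
top jyel 251 [ 0.6011 -0.2713  0.0902] 0.09660313984156531
top redpix 5 [ 0.0096 -0.0254] -69.3576582678171 0.07033195265350022
```

View pics/d.png

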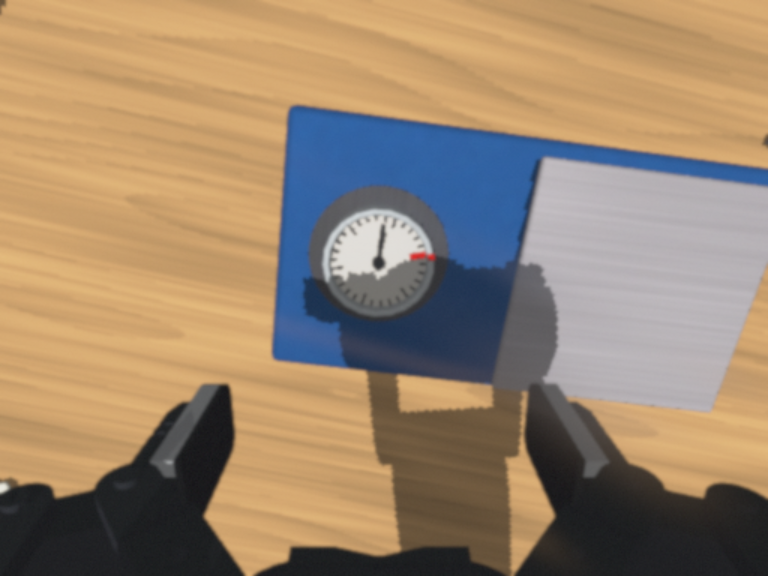

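The jars stand in cells 5 and 3, with cap tops at about 95 mm. In the picture the dial centre is at (378,262), the pointer tip at (383,224) and the red mark at (422,257). The mark is therefore about 76° clockwise of the pointer. I'll grip the bezel and turn it counter-clockwise.

>>> servo_tool(deltas="1 -2.8 -1.9 15 0 0 0;1 0 0 35 0 0 0;1 0 0 40 0 0 0;1 0 0 35 0 0 0;1 0 0 20 0 0 0;1 0 0 10 0 0 0;1 0 0 0 0 0 0;1 0 0 0 0 0 0", newtons=30)

```text
time_s: 21.08
position: [0.5246, 0.2861, 0.0752]
tool_rot: [[0.973, 0.229, 0.001], [0.229, -0.973, 0.0], [0.001, -0.0, -1.0]]
ft_force: [-0.4, -0.6, 0.2]
grip_width: 0.0854
gripper_force: 0.0
```

>>> servo_tool(deltas="1 0 0 10 0 0 0;1 0 0 7 0 0 0;1 0 0 4 0 0 0;1 0 0 0 0 0 0;1 0 0 0 0 0 0")

```text
time_s: 21.5
position: [0.5241, 0.2859, 0.0534]
tool_rot: [[0.973, 0.229, -0.0], [0.229, -0.973, -0.0], [-0.0, -0.0, -1.0]]
ft_force: [-0.5, -0.8, -0.6]
grip_width: 0.0854
gripper_force: 0.0
```

>>> servo_tool(deltas="1 0 1.3 0 0 0 0;0.7 0 0 0 0 0 0;0.5 0 0 0 0 0 0;0.5 0 0 0 0 0 0;0.5 0 0 0 0 0 0;0.5 0 0 0 0 0 0")

```text
time_s: 22.0
position: [0.5249, 0.2834, 0.0544]
tool_rot: [[0.973, 0.229, 0.001], [0.229, -0.973, -0.002], [0.001, 0.003, -1.0]]
ft_force: [-0.9, -6.2, 7.6]
grip_width: 0.0669
gripper_force: 32.8
```

>>> servo_tool(deltas="0.5 0 0 -1 0 0 -0.06;0.5 0 0 0 0 0 -0.12;0.5 0 0 0 0 0 -0.12;0.5 0 0 0 0 0 -0.12;0.5 0 0 0 0 0 -0.12;0.5 0 0 0 0 0 -0.12;0.5 0 0 0 0 0 0")

```text
time_s: 22.58
position: [0.525, 0.2833, 0.0545]
tool_rot: [[0.624, 0.782, 0.001], [0.782, -0.624, -0.002], [-0.001, 0.002, -1.0]]
ft_force: [1.6, -6.5, 0.5]
grip_width: 0.0667
gripper_force: 36.4
```

>>> servo_tool(deltas="0.5 0 0 0 0 0 -0.12;0.5 0 0 0 0 0 -0.12;0.5 0 0 0 0 0 -0.12;0.5 0 0 0 0 0 -0.12;0.5 0 0 0 0 0 -0.12;0.5 0 0 0 0 0 -0.06;0.5 0 0 0 0 0 0;0.5 0 0 0 0 0 0")

```text
time_s: 23.25
position: [0.5251, 0.2833, 0.0545]
tool_rot: [[0.02, 1.0, 0.001], [1.0, -0.02, -0.002], [-0.002, 0.001, -1.0]]
ft_force: [0.7, -6.9, -1.8]
grip_width: 0.0671
gripper_force: 36.4
```

```bash
python3 b.py 4
python3 - <<'E'
import cv2
cv2.imwrite("pics/e.png",cv2.resize(cv2.imread("pics/wrist4.png"),(768,576)))
E
```

```text
[0.5251 0.2833 0.0545] [17.0568 36.3875 80.4942 -0.1613 63.077  18.2576] 23.25
wrist bezel_grip [252.6 273.4] 0.92 [0.5246 0.285  0.068 ] 1
wrist zero_mark [305.1 270.2] 0.94 [0.5473 0.2862 0.068 ] 1
wrist pointer_tip [308.  270.9] 0.72 [0.5486 0.2858 0.068 ] 2
   bezel_grip world ang 56.43087334540922 r 0.000760001490992461
   zero_mark world ang 4.3484889912952704 r 0.023199592735056347
   pointer_tip world ang 3.2554531572699554 r 0.02443641783031374
wrist redpix 239 [0.0275 0.0039] 8.092400166487899 0.07111892397645736
side bezel_grip [211.3 121.6] 0.81 [0.5274 0.278  0.068 ] 1
side zero_mark [214.5 119.1] 0.93 [0.5382 0.2871 0.068 ] 1
   bezel_grip world ang -63.05786169955112 r 0.0071615387267721245
   zero_mark world ang 10.955838011342099 r 0.014253187553903373
side jred 254 [ 0.5944 -0.1533  0.0889] 0.09640306200933174
side jyel 331 [ 0.6011 -0.2733  0.0897] 0.09676077767698278
side redpix 1 [0.0267 0.0008] 1.8084385764266675 0.07046281987327789
top bezel_grip [111.8 231.5] 0.79 [0.5289 0.2843 0.068 ] 1
top zero_mark [111.4 221.5] 0.76 [0.5491 0.2857 0.068 ] 1
top pointer_tip [190.8 218.9] 0.69 [0.5456 0.1272 0.068 ] 2
   bezel_grip world ang -1.4869954982618447 r 0.004712945754928081
   zero_mark world ang 3.0687179835485847 r 0.024973669113359034
   pointer_tip world ang -82.25054729880702 r 0.15865277715695703
top jred 238 [ 0.5948 -0.1523  0.0914] 0.09685433090383122
top jyel 251 [ 0.601  -0.271   0.0916] 0.09766419805030926
```

View pics/e.png

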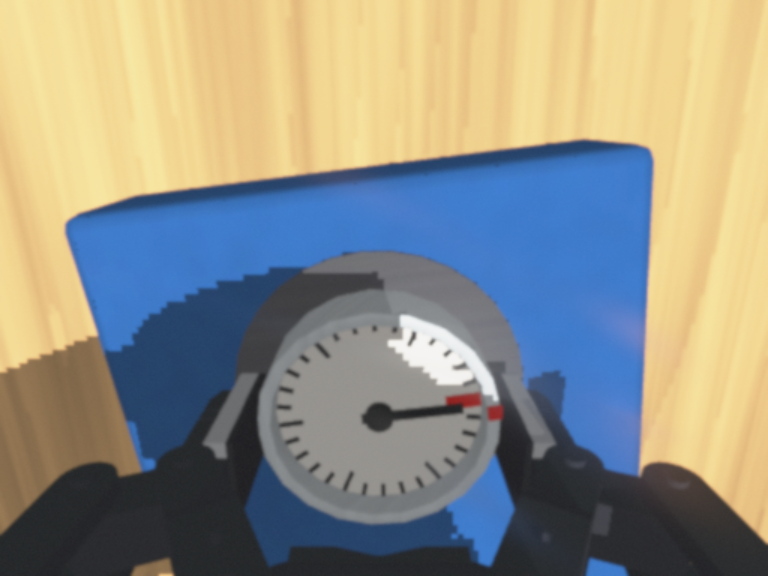

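The red mark at about (463,400) is nearly under the pointer tip at (465,408). I'll rectify the view to measure the difference.

```bash
cat > r.py <<'E'
from h import *
import sys
np.set_printoptions(precision=4,suppress=True)
p=env.get_image("wrist")
c0=np.array([.5247,.2846])
C,hs,u,v=cloud(p)
k=(np.hypot(C[:,0]-c0[0],C[:,1]-c0[1])<.02);zf=np.median(C[k,2]);print("face z",zf)
a=np.radians(5.8);ax=np.array([np.cos(a),np.sin(a)]);ay=np.array([-ax[1],ax[0]])
S=600;h=.036;g=(np.arange(S)/S*2-1)*h
# right = scale x, up = scale y
XX,YY=np.meshgrid(g,-g);W=np.stack([c0[0]+XX*ax[0]+YY*ay[0],c0[1]+XX*ax[1]+YY*ay[1],np.full_like(XX,zf)],-1).reshape(-1,3)
T=p["world_to_cam"];q=(T[:3,:3]@W.T+T[:3,3:4]);q=p["camera_matrix"]@q;m=(q[:2]/q[2]).astype(np.float32).reshape(2,S,S)
r=cv2.remap(p["img"],m[0],m[1],cv2.INTER_CUBIC)
cv2.imwrite(f"pics/{sys.argv[1]}.png",r[:,:,::-1])
H=cv2.cvtColor(r,cv2.COLOR_RGB2HSV)
red=(H[...,1]>110)&((H[...,0]<10)|(H[...,0]>170))
n,l,st,ce=cv2.connectedComponentsWithStats(red.astype(np.uint8))
for i in range(1,n):
    if st[i,4]>100: print("red",st[i],ce[i])
E
python3 r.py f
```

```text
face z 0.0676493257905967
red [ 462  280   82   34 2307] [504.7547 295.0702]
red [ 560  319   37   39 1313] [578.2993 338.3046]
```

View pics/f.png

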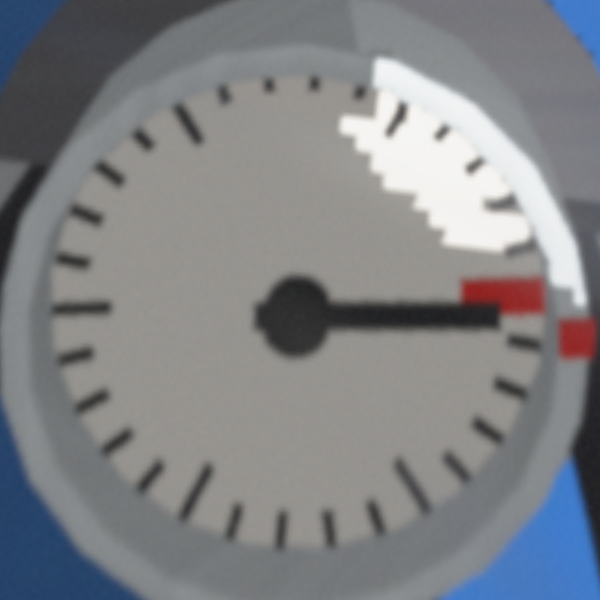

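On the rectified dial, the red mark (522,297) and its opposite major tick (82,308) give a line tilted 1.4° counter-clockwise. The pointer, (297,317) to (498,315), is tilted 0.5°. The error is about 1° against 6° allowed, so I'll let go and lift.

>>> servo_tool(deltas="0.85 0 0 0 0 0 0;1 0 0 0 0 0 0;1 0 0 0 0 0 0;1 0 0 0 0 0 0;1 0 0 0 0 0 0;1 0 0 -5 0 0 0;1 0 0 -15 0 0 0;1 0 0 -25 0 0 0")

```text
time_s: 24.72
position: [0.5233, 0.2843, 0.0982]
tool_rot: [[0.02, 1.0, -0.004], [1.0, -0.02, -0.001], [-0.001, -0.004, -1.0]]
ft_force: [-0.2, 0.6, -0.8]
grip_width: 0.0852
gripper_force: 0.0
```

>>> servo_tool(deltas="1 0 0 -20 0 0 0;1 0 0 -10 0 0 0;1 0 0 0 0 0 0;1 0 0 0 0 0 0;1 0 0 0 0 0 0")

```text
time_s: 25.13
position: [0.5238, 0.2844, 0.1281]
tool_rot: [[0.02, 1.0, -0.002], [1.0, -0.02, -0.001], [-0.001, -0.002, -1.0]]
ft_force: [0.1, -0.1, 0.1]
grip_width: 0.0853
gripper_force: 0.0
```

```bash
python3 r.py g; python3 b.py 5 | grep -v "wrist.*_"
python3 - <<'E'
import cv2,numpy as np
g=cv2.resize(cv2.imread("pics/g.png"),(400,400));t=cv2.resize(cv2.imread("pics/side5.png")[230:340,230:340],(400,400))
cv2.imwrite("pics/i.png",np.hstack([g,t]))
E
```

```text
face z 0.06936441292010348
red [ 460  276   82   31 2033] [504.6444 289.5957]
red [ 551  300   43   35 1297] [572.3639 316.3994]
[0.5238 0.2844 0.1279] [17.1316 31.5041 75.7892  0.0012 72.8526 18.2794] 25.1833
   bezel_grip world ang 59.053975388442524 r 0.001004593042119111
   zero_mark world ang 2.661101320009985 r 0.02285400690986243
   pointer_tip world ang 5.063136662191579 r 0.024183109066033392
wrist redpix 110 [0.0279 0.0034] 6.995637263957074 0.07032009457187688
side bezel_grip [209.4 118.1] 0.71 [0.5253 0.2958 0.068 ] 3
side zero_mark [216.1 120.6] 0.57 [0.5412 0.2789 0.068 ] 1
   bezel_grip world ang 84.58943519349356 r 0.011437510122639034
   zero_mark world ang -17.948897057947494 r 0.01783735346505238
side jred 255 [ 0.5942 -0.1538  0.0889] 0.09694752114759517
side jyel 332 [ 0.6009 -0.2732  0.089 ] 0.09679235594029842
side redpix 1 [0.0272 0.0045] 9.485495538225402 0.06785439063097409
top bezel_grip [109.2 231.4] 0.74 [0.5294 0.2894 0.068 ] 1
top zero_mark [111.5 223. ] 0.72 [0.5461 0.2854 0.068 ] 1
top pointer_tip [112. 222.] 0.49 [0.5481 0.2845 0.068 ] 1
   bezel_grip world ang 44.14319216577675 r 0.007244604464810745
   zero_mark world ang 2.7133292295193456 r 0.021908484683023016
   pointer_tip world ang 0.25384437445841934 r 0.023856574311745184
top jred 238 [ 0.5946 -0.1524  0.0911] 0.09771914540669577
top jyel 250 [ 0.6012 -0.2712  0.091 ] 0.09702643113550839
top redpix 1 [0.0327 0.0031] 5.37399250140535 0.0763587975213557
```

View pics/i.png

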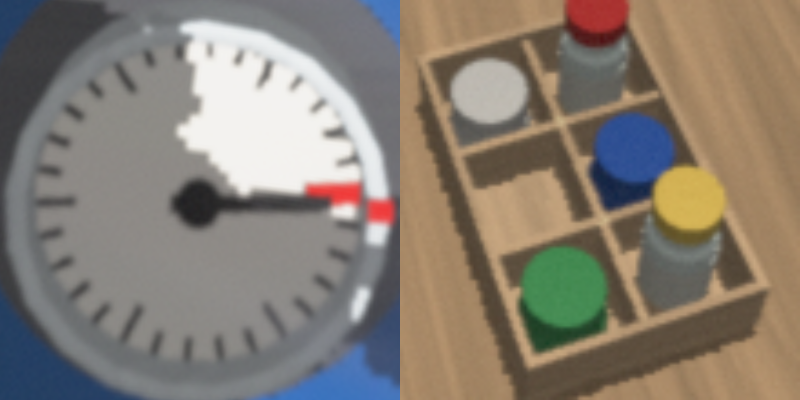

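The dial reads within about 1–2° of zero. Both jars are upright in their own cells, at crop positions (597,50) and (683,240), and the pots have not moved. Handing in.

```bash
python3 -c "
from rig import env
print(env.close_job())"
```

```text
the job is handed in; nothing more can be done
None
```

The job is handed in: the red jar stands upright in cell 5 and the yellow in cell 3, the pots have not moved, and the bezel's red mark is within about 2° of the pointer (6° allowed), with the gripper clear; I don't have the verdict.

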